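# Run-test the bead cubby's self-closing door

### The arm

A 6-joint arm with a two-finger parallel gripper is mounted at the origin on the work surface. World frame = base frame: x ahead of the robot, y to its left, z up, the work surface at z = 0. Lengths are in m, angles in degrees, forces in N, time in s.
With the tool pointing down it reaches from about 0.35 to 0.875 m from the base axis. Payload 4.2 kg.
Tool frame: the origin (TCP) lies at the very end of the fingers, on their centre line; the grasp point (between the pads) lies 19 mm behind it; z points along the fingers, y is the line along which they close (so a half turn about z gives the same grasp; the last joint's range is limited). The gripper opens to 87 mm and grips with 3 to 60 N. Pads are 19 mm wide; open, the fingers measure 117 mm over their backs; the gripper's body (75 mm by 190 mm) begins 51 mm behind the grasp point.
Start: joints at [-55.944, 22.042, 0.453, 0, -68.411, -14.817], TCP at [0.206, -0.59, 0.223] pointing down, gripper open.
Joint ranges: [-179.83, 179.83], [-69.29, 118.12], [-61.27, 80.66], [-181.25, 117.63], [-171.15, -9.14], [-177.46, 177.46]. Speed limits (degrees/s): [159.86, 159.86, 180, 180, 180, 180].

### API

Orientations are given as a 3x3 rotation matrix whose columns are the frame's x, y, z axes.
In Python, from station import r gives the robot as it stands.
- The arm moves only by the tool jog_arm, never from a script. Its argument "plan" is text: rows parted by semicolons, each of 7 numbers parted by spaces: the shift along the tool's x, y, z normalised to -1 to 1, where 1 is 0.025 m, then the turn, a rotation vector about the tool's x, y, z normalised to -1 to 1, where 1 is 8 degrees, then the closure, from -1 (fully open) to 1 (shut). A call has exactly 10 rows; each row shifts and turns the commanded pose from where the row before left it, along the tool's axes as they then stand; what a row does not reach is not made up. A row lasts 1/10 s, in which the tool goes at most 50 mm and 8.59 degrees, less where a joint would pass 70% of its speed; a pose out of reach is approached as far as the arm can. A call with a number of a shift or a turn outside -1 to 1 is refused whole. A call with a gripper value outside its range is refused whole. The fingers move at their own pace and stop on an object; the grip force is fixed at half the most. Time passes only in rows, so rows that do not move let the fingers close, or fill a call up. It gives the time, the measured TCP pose, the force, the opening and the grip force at its end, in the units of the state.
- r.sense(): the state, without advancing time (a new reading comes with each control period).
- r.capture(name): name is "scene" or "top"; returns (picture, depth): 480x640x3 uint8, red, green, blue; 480x640 float32, m along the optical axis (not along the pixel's ray), 0 where there is no reading.
- r.get_calibration(name): a dict with "mtx" (3x3 intrinsics, pixels), "extrinsics" (4x4, takes a point from camera to world coordinates). Camera axes: x right, y up, looking along -z (the intrinsics and any distortion apply to the point x, -y, -z); pixel columns grow to the right and rows downward; lengths in m; the calibration is good to about 2 mm. A picture is of the moment at which its call begins. get_calibration takes no time and is no camera call.
- r.finish_job(): hands the job in; it is judged then, once.
The state is a dict: "time_s": time; "joints": joint angles; "joint_velocities": joint speeds; "effort": joint torques, N m; "tcp_pos": TCP position; "ee_rot": TCP orientation; "wrist_force": force on the tool from outside, world axes, zero at the start; "moment": the same for the moment, N m; "gripper_width": opening from 0.0 (shut) to 1.0 (fully open); "gripper_force": force on a finger pad.
Only numpy, scipy, OpenCV 4.12 (cv2) and the standard library are available. Lean on these libraries where they do the work, as an engineer would, in place of code of your own. Each camera call takes 0.05 s, during which the arm holds its last target. There are 200 camera calls.

### The job

Test the run of the bead cubby's self-closing clear door: take its orange pull, slide the door fully open, let go, and while it rolls shut by itself travel along with your open fingers on either side of the pull, ready to catch it, centred on the pull to within 1.5 cm and touching nothing, for at least three seconds. Then, before it reaches its stop, catch it at the pull and ease it fully shut, let go and move clear. Bang the door at neither end, and leave the frog, blocks and bowl where they are.

Things in the scene. Friction and masses are not known exactly. Their poses are not given: they have to be found in the camera images.
- cubby: Fixed bead cubby: plywood case 160 mm deep (x), 860 wide (y), 222 high, bead tubs inside; a chrome bell 50 mm high on top at its left (+y) end. Origin under its middle on the table; front faces -x, towards the robot. A guide channel along the top front edge reaches out to cubby x = -0.114, top 225 mm up. The roller rail at the foot of the front rises 16 mm per metre to +y.
- door (a joint): Door travel in m: 0 shut (right stop, start), 0.42 fully open (left stop), growing to cubby +y. Clear panel 430 x 166 mm, face at cubby x = -0.103. Let go, it rolls shut by its own weight down the 0.016 slope: mass 1.0 kg nominal (0.7 to 1.4), downhill pull 0.157 N, friction 0.03 N, drag 1.7 N s/m, so time constant about 0.6 s, steady speed 0.047 to 0.11 m/s; it would knock on the stop.
- door_pull (a point): Grip point on the door's pull, an upright orange bar 16 mm thick, 115 tall, held 50 mm before the door's face by two 10 mm stems; its top stands 28 mm above the cubby's. The point is on the bar's axis, 23 mm below its top, at cubby x -0.153, y -0.385 + travel, z 0.227 + 0.016 x travel. Axes as the cubby's. Grip it from above, fingers closing along cubby y; free at both sides and in front.
- frog: Pink rubber counting frog, 56 x 66 x 48 mm, on the table in front of the cubby; origin under its middle. Leave alone.
- block_a: Walnut block, 45 mm cube, one pale dot; origin under its middle. Leave alone.
- block_b: Walnut block, 45 mm cube, three pale dots; origin under its middle. Leave alone.
- bowl: Lime plastic bead bowl, 116 mm across the rim, 48 mm high, empty; origin under its middle. Leave alone.

How it is judged (in metres and radians):
On the way, in this order (a step that is already met when the one before it is completed fails the run):
1. the door is slid fully open (value of joint door above 0.405 m), for 0.2 s.
2. the door rolls shut by itself, with the tool's centre staying within 17 mm of the pull (30 mm in height) and nothing touching door or cubby, for 2.8 s (horizontal distance between the grasp point and door_pull below 0.017 m and z of the grasp point in the frame of door_pull between -0.03 and 0.03 m and contact force between each of the fingers, the arm and cubby below 0.1 N and velocity of joint door below -0.025 m/s and value of joint door above 0.012 m), for 2.8 s.
3. the pull is caught in the fingers before the stop (contact force between the fingers and cubby above 0.3 N and value of joint door above 0.012 m and velocity of joint door above -0.07 m/s), for 0.1 s.
4. the door is shut (value of joint door below 0.006 m and velocity of joint door above -0.01 m/s), for 0.2 s.
At the end, for the whole second after the job is handed in: The door is fully shut (within 6 mm of its stop) and at rest, the robot touches nothing, and frog, blocks and bowl are upright within 20 mm of where they stood (all of step 4 and velocity of joint door below 0.01 m/s and distance of each of frog, block_a, block_b, bowl from where it was at the start of the episode below 0.02 m and angle between each of frog, block_a, block_b, bowl's own z axis and vertical below 0.2 rad).
It fails at once if the door bangs on its shut stop (faster than 50 mm/s in the last 8 mm) (value of joint door below 0.008 m and velocity of joint door below -0.05 m/s).
It fails at once if the door bangs on its open stop (faster than 150 mm/s in the last 10 mm) (value of joint door above 0.41 m and velocity of joint door above 0.15 m/s).
It fails at once if frog, blocks or bowl are moved by more than 20 mm (not (distance of frog from where it was at the start of the episode below 0.02 m) or not (distance of block_a from where it was at the start of the episode below 0.02 m) or not (distance of block_b from where it was at the start of the episode below 0.02 m) or not (distance of bowl from where it was at the start of the episode below 0.02 m)).
It also fails if it takes over 61 s, if anything falls off the work surface, if the arm or the gripper's body presses on something with over 40 N, if the wrist force passes 120 N, or if a joint passes its speed limit or range.

## Working session

There is one attempt and no reset: what is moved stays moved. The work goes in short steps, Python scripts to look and compute and a tool call to move; the robot and the scene stay as the last step left them, time stands still between calls to the robot, and variables do not carry over. Pictures are saved under pics/ and viewed, at most 10 in all, crops included, and the job is handed in when it is done.

Besides the shell and the picture viewer there is one more tool, called after "Request:" as name(argument=value, ...) on one line, values as JSON. jog_arm: Moves the arm, as the interface text tells. Scaled input: -1 to 1 covers 0.025 m each way for a shift and 8 degrees each way for a turn. Its arguments: {"type":"object","properties":{"plan":{"type":"string"}},"required":["plan"]}

```bash
ls; mkdir -p pics
python3 - <<'E'
from station import r
import cv2,numpy as np
s=r.sense();print(s)
for n in("scene","top"):
    p,d=r.capture(n);np.savez(f"pics/{n}0.npz",p=p,d=d);cv2.imwrite(f"pics/{n}0.png",p[...,::-1]);c=r.get_calibration(n);print({k:np.round(v,4).tolist() if not isinstance(v,str) else v for k,v in c.items()})
E
```

```text
pics
{'time_s': 0.0, 'joints': array([-5.59439367e+01,  2.20915674e+01,  3.78927011e-01, -2.84444715e-02,
       -6.84123136e+01, -1.48172920e+01]), 'joint_velocities': array([ 0.06380695,  0.00621077, -0.06049833, -0.13993488, -0.04310147,
       -0.05391241]), 'effort': array([-1.25155020e-03, -3.90663707e+01,  1.87399739e+01,  4.21970442e+00,
        1.11031780e-02, -1.69934683e-04]), 'tcp_pos': array([ 0.20575856, -0.5895092 ,  0.22144671]), 'ee_rot': array([[-9.44213904e-01, -3.29331748e-01, -8.38811510e-04],
       [-3.29332797e-01,  9.44211652e-01,  2.06529556e-03],
       [ 1.11848204e-04,  2.22632892e-03, -9.99997515e-01]]), 'wrist_force': array([-0.0096196 ,  0.18388154, -0.34333346]), 'moment': array([ 0.00485525, -0.00822574,  0.05064155]), 'gripper_force': 0.0, 'gripper_width': 0.9987804805682532}
{'mtx': [[517.5559, 0.0, 308.6783], [0.0, 517.5559, 237.4371], [0.0, 0.0, 1.0]], 'extrinsics': [[-0.653, 0.6356, -0.4118, 0.0899], [-0.7572, -0.5585, 0.3387, 0.4062], [-0.0147, 0.5329, 0.846, 1.1091], [0.0, 0.0, 0.0, 1.0]]}
{'mtx': [[591.9911, 0.0, 315.8953], [0.0, 591.9911, 240.3882], [0.0, 0.0, 1.0]], 'extrinsics': [[-0.0111, 0.9882, -0.1527, 0.3716], [-0.9999, -0.0116, -0.0024, 0.0406], [-0.0041, 0.1526, 0.9883, 1.3858], [0.0, 0.0, 0.0, 1.0]]}
```

View pics/scene0.png

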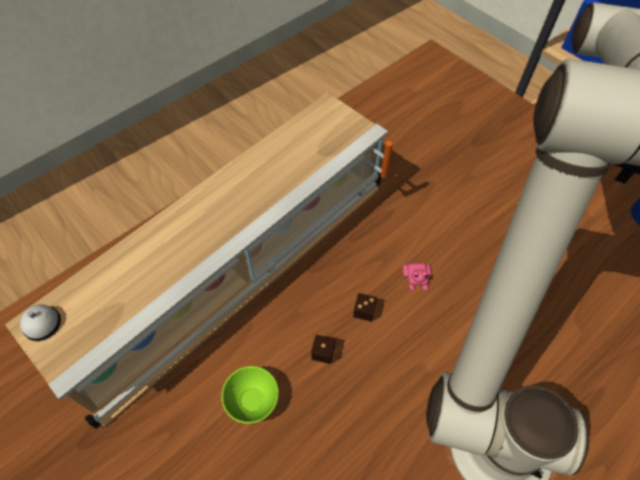

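View pics/top0.png

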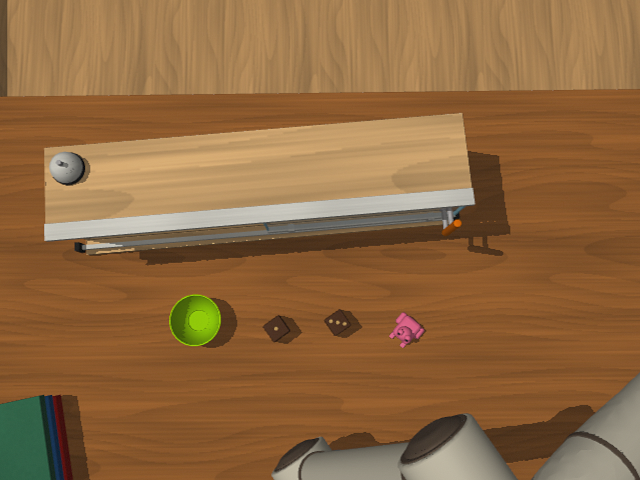

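The top view shows the cubby's front channel edge from (45,240) to (475,204) and the orange pull at (458,223). In the scene view the pull is at (388,160). The bowl, blocks and frog stand well in front of the cubby.

```bash
cat > h.py <<'E'
import numpy as np,cv2
from station import r
def world(n,d):
    c=r.get_calibration(n);K,E=c["mtx"],c["extrinsics"]
    v,u=np.indices(d.shape)
    P=np.stack([(u-K[0,2])/K[0,0]*d,-(v-K[1,2])/K[1,1]*d,-d],-1)
    return P@E[:3,:3].T+E[:3,3]
def ray(n,u,v,z):
    c=r.get_calibration(n);K,E=c["mtx"],c["extrinsics"]
    w=E[:3,:3]@np.array([(u-K[0,2])/K[0,0],-(v-K[1,2])/K[1,1],-1]);o=E[:3,3]
    return o+w*(z-o[2])/w[2]
def orange(p):
    h=cv2.cvtColor(p,cv2.COLOR_RGB2HSV)
    return cv2.inRange(h,(6,200,120),(14,255,255))>0
E
python3 - <<'E'
from h import *
for n in("scene","top"):
    f=np.load(f"pics/{n}0.npz");p,d=f["p"],f["d"];W=world(n,d)
    o=orange(p)&(d>0)
    cnt,lab,st,ce=cv2.connectedComponentsWithStats(o.astype(np.uint8))
    i=1+np.argmax(st[1:,4]);print(n,st[i],ce[i])
    Q=W[lab==i];print("orange z",Q[:,2].min(),Q[:,2].max());T=Q[Q[:,2]>Q[:,2].max()-.006];print("top",T.mean(0),len(T), "all",np.median(Q,0))
    vs,us=np.where(lab==i);print("top px",us[vs<=vs.min()+2].mean(),vs.min(),"row bottoms",vs.max())
    m=(d>0)&(abs(W[...,2]-.2235)<.012)&(W[...,0]>.4)
    m=cv2.morphologyEx(m.astype(np.uint8),cv2.MORPH_OPEN,np.ones((5,5)))
    c=max(cv2.findContours(m,0,1)[0],key=cv2.contourArea)
    P=W[m>0];print("zmed",np.median(P[:,2]))
    R=cv2.minAreaRect(P[:,:2].astype(np.float32)*1000);print(R,cv2.boxPoints(R))
    # rays of contour onto z=.2235
    C=np.array([ray(n,u,v,.2235)[:2] for u,v in c[:,0]],np.float32)*1000
    R=cv2.minAreaRect(C);print(R,cv2.boxPoints(R))
E
```

```text
scene [381 141  12  36 157] [385.89808917 156.2866242 ]
orange z 0.005377671867929257 0.2536104946571548
top [ 0.57742417 -0.23009856  0.25048484] 31 all [ 0.57542902 -0.22564312  0.21697065]
top px 388.70588235294116 141 row bottoms 176
zmed 0.22327841182433528
((676.7161254882812, 161.03164672851562), (241.82723999023438, 867.4228515625), 1.960495948791504) [[ 541.0358   590.35266]
 [ 570.71075 -276.5624 ]
 [ 812.3964  -268.28937]
 [ 782.7215   598.62573]]
((682.286376953125, 161.19210815429688), (197.71719360351562, 862.281005859375), 4.275341987609863) [[ 551.5615   583.763  ]
 [ 615.84424 -276.11853]
 [ 813.0112  -261.37878]
 [ 748.7285   598.50275]]
top [442 220  20  14  96] [452.1875     225.67708333]
orange z 0.0035768074028226238 0.2566693863482852
top [ 0.57767705 -0.23201661  0.25268955] 21 all [ 0.5770076  -0.22561029  0.24189333]
top px 456.8 220 row bottoms 233
zmed 0.22351462574183523
((686.087158203125, 163.10482788085938), (197.14463806152344, 862.2286376953125), 4.236053943634033) [[ 555.9395   585.7603 ]
 [ 619.6287  -274.1129 ]
 [ 816.2348  -259.55066]
 [ 752.5456   600.3226 ]]
((684.3475952148438, 162.35308837890625), (194.97508239746094, 860.9563598632812), 4.25199556350708) [[ 555.2113   584.4184 ]
 [ 619.0454  -274.16827]
 [ 813.4839  -259.71222]
 [ 749.6498   598.87445]]
```

Request:
jog_arm(plan="0 0 -0.8 0 0 0.5 -1;0 0 -0.8 0 0 0.5 -1;0 0 -0.8 0 0 0.5 -1;0 0 -0.8 0 0 0.37 -1;-0.8 0.7 0 0 0 0 -1;-0.8 0.7 0 0 0 0 -1;-0.8 0.7 0 0 0 0 -1;-0.8 0.7 0 0 0 0 -1;-0.8 0.7 0 0 0 0 -1;-0.8 0.7 0 0 0 0 -1")

```text
time_s: 1.1
tcp_pos: [0.3183, -0.4753, 0.302]
ee_rot: [[-0.997, -0.074, -0.001], [-0.074, 0.997, 0.001], [0.001, 0.001, -1.0]]
wrist_force: [0.3, -0.7, -0.4]
gripper_width: 1.003
gripper_force: 0.0
```

Request:
jog_arm(plan="-0.8 0.7 0 0 0 0 -1;-0.8 0.7 0 0 0 0 -1;-0.8 0.7 0 0 0 0 -1;-0.8 0.7 0 0 0 0 -1;-0.8 0.7 0 0 0 0 -1;-0.8 0.7 0 0 0 0 -1;-0.8 0.7 0 0 0 0 -1;-0.8 0.7 0 0 0 0 -1;-0.8 0.7 0 0 0 0 -1;0 0 0 0 0 0 -1")

```text
time_s: 2.1
tcp_pos: [0.4871, -0.304, 0.3016]
ee_rot: [[-0.997, -0.078, -0.001], [-0.078, 0.997, 0.001], [0.001, 0.001, -1.0]]
wrist_force: [0.0, -0.0, -0.5]
gripper_width: 0.999
gripper_force: 0.0
```

```bash
cat >> h.py <<'E'
ex=np.array([.99725,.0741]);ey=np.array([-.0741,.99725]);O=np.array([.7008,.1633])
def state():
    s=r.sense();t=s["tcp_pos"];q=t[:2]-O;R=s["ee_rot"]
    print("t%.2f tcp"%s["time_s"],t.round(4),"cubby x,y %.4f %.4f  travel-of-tool %.4f"%(q@ex,q@ey,q@ey+.385),"yaw err deg %.2f"%(np.degrees(np.arctan2(R[1,1],R[0,1]))-94.25),"z",R[:,2].round(3),"F",s["wrist_force"].round(1),"g",round(float(s["gripper_width"]),3),s["gripper_force"])
    return s
E
python3 -c "
from h import *
state()"
```

```text
t2.10 tcp [ 0.4871 -0.304   0.3016] cubby x,y -0.2478 -0.4501  travel-of-tool -0.0651 yaw err deg 0.21 z [-0.001  0.001 -1.   ] F [ 0.  -0.  -0.5] g 0.999 0.0
```

Request:
jog_arm(plan="-0.95 0.65 0 0 0 0 -1;-0.95 0.65 0 0 0 0 -1;-0.95 0.65 0 0 0 0 -1;-0.94 0.65 0 0 0 0 -1;0 0 0 0 0 0 -1;0 0 0.74 0 0 0 -1;0 0 0.74 0 0 0 -1;0 0 0.74 0 0 0 -1;0 0 0.74 0 0 0 -1;0 0 0.74 0 0 0 -1")

```text
time_s: 3.1
tcp_pos: [0.574, -0.2349, 0.2092]
ee_rot: [[-0.997, -0.074, -0.001], [-0.074, 0.997, 0.0], [0.001, 0.0, -1.0]]
wrist_force: [0.7, -0.5, -0.3]
gripper_width: 0.999
gripper_force: 0.0
```

Run:
```python
from h import *
state()
for n in("scene","top"):
    p,d=r.capture(n);np.savez(f"pics/{n}1.npz",p=p,d=d);cv2.imwrite(f"pics/{n}1.png",p[...,::-1])
    o=orange(p);cnt,lab,st,ce=cv2.connectedComponentsWithStats(o.astype(np.uint8))
    for i in range(1,cnt):
        if st[i,4]>8:print(n,st[i],ce[i],np.median(world(n,d)[lab==i],0))
p=cv2.hconcat([cv2.resize(cv2.imread(f"pics/{n}1.png")[a:b,c:e],(400,400)) for n,a,b,c,e in(("scene",60,260,280,480),("top",120,320,360,560))]);cv2.imwrite("pics/c1.png",p)
```

```text
t3.10 tcp [ 0.574  -0.2349  0.2092] cubby x,y -0.1559 -0.3877  travel-of-tool -0.0027 yaw err deg -0.02 z [-0.001  0.    -1.   ] F [ 0.7 -0.5 -0.3] g 0.999 0.0
```

View pics/c1.png

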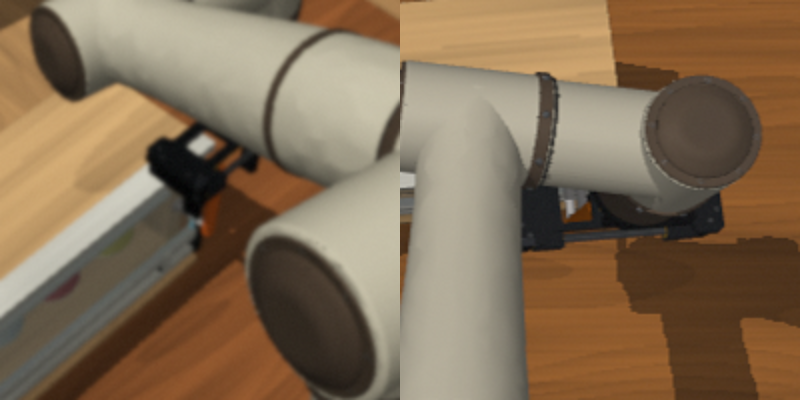

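The scene crop shows the orange bar between the fingers at about scene pixel (385,167). In the top crop the arm mostly hides it. I'll nudge and grip.

Request:
jog_arm(plan="-0.12 0.11 0 0 0 0 -1;0 0 0 0 0 0 -1;0 0 0 0 0 0 1;0 0 0 0 0 0 1;0 0 0 0 0 0 1;0 0 0 0 0 0 1;0 0 0 0 0 0 1;0 0 0 0 0 0 1;0 0 0 0 0 0 1;0 0 0 0 0 0 1")

```text
time_s: 4.2
tcp_pos: [0.5779, -0.2311, 0.21]
ee_rot: [[-0.997, -0.075, -0.0], [-0.075, 0.997, 0.0], [0.0, 0.0, -1.0]]
wrist_force: [-1.0, -0.0, 0.2]
gripper_width: 0.355
gripper_force: 0.0
```

Run:
```python
from h import *
state()
n="scene";p,d=r.capture(n);np.savez(f"pics/{n}2.npz",p=p,d=d)
h=cv2.cvtColor(p,cv2.COLOR_RGB2HSV)
print(h[155:180,378:396:2,:].tolist()[8]);print(h[155:180,378:396:2,:].tolist()[14])
cv2.imwrite("pics/c2.png",cv2.resize(p[120:220,320:450,::-1],(780,600),interpolation=0))
```

```text
t4.20 tcp [ 0.5779 -0.2311  0.21  ] cubby x,y -0.1517 -0.3842  travel-of-tool 0.0008 yaw err deg 0.03 z [-0.  0. -1.] F [-1.  -0.   0.2] g 0.355 0.0
[[40, 18, 43], [11, 158, 63], [11, 203, 69], [10, 224, 73], [11, 218, 89], [11, 214, 87], [13, 194, 67], [11, 165, 65], [12, 178, 63]]
[[21, 12, 148], [12, 41, 93], [10, 184, 83], [11, 222, 92], [11, 219, 92], [12, 191, 76], [13, 174, 66], [12, 175, 67], [13, 174, 66]]
```

View pics/c2.png

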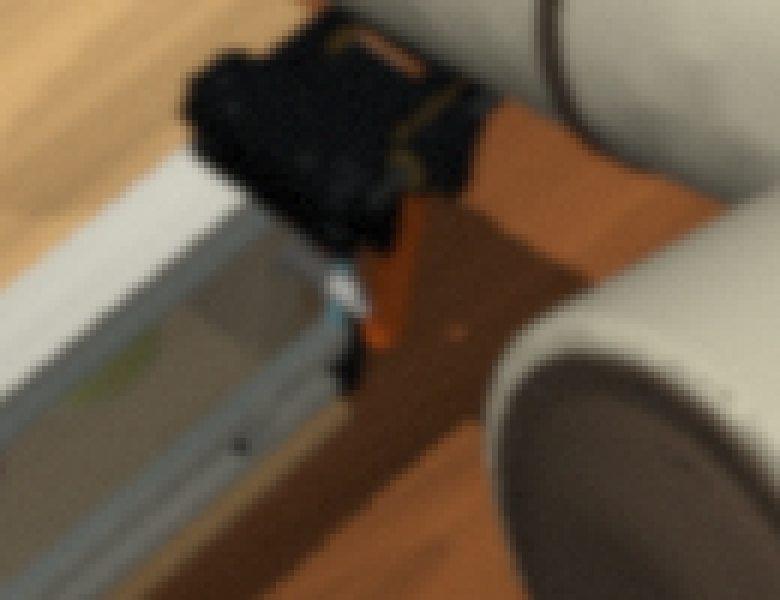

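The crop shows the bar's lower part visible from the scene camera, with its bottom tip at scene pixel (383,177). That makes it usable for tracking. Next I close fully and begin opening.

Request:
jog_arm(plan="0 0 0 0 0 0 1;0 0 0 0 0 0 1;0 0 0 0 0 0 1;0 0 0 0 0 0 1;0 0.3 0 0 0 0 1;0 0.6 -0.01 0 0 0 1;0 0.6 -0.01 0 0 0 1;0 0.6 -0.01 0 0 0 1;0 0.6 -0.01 0 0 0 1;0 0.3 0 0 0 0 1")

```text
time_s: 5.25
tcp_pos: [0.5722, -0.1542, 0.2112]
ee_rot: [[-0.997, -0.076, 0.0], [-0.076, 0.997, 0.0], [-0.0, 0.0, -1.0]]
wrist_force: [-0.0, -0.6, 0.1]
gripper_width: 0.173
gripper_force: 30.0
```

```bash
cat >> h.py <<'E'
def project(n,P):
    c=r.get_calibration(n);K,E=c["mtx"],c["extrinsics"];q=E[:3,:3].T@(P-E[:3,3]);return np.array([K[0,2]+K[0,0]*q[0]/-q[2],K[1,2]+K[1,1]*q[1]/q[2]])
def pull3(tr,z): return np.r_[O-.153*ex+(tr-.385)*ey,z]
def track(tr,save=None):
    "travel from the orange bar's bottom in the scene view, ROI around guess tr"
    s=r.sense();p,d=r.capture("scene")
    if save:cv2.imwrite(save,p[...,::-1])
    a=project("scene",pull3(tr,.135));b=project("scene",pull3(tr,.25))
    h=cv2.cvtColor(p,cv2.COLOR_RGB2HSV);m=cv2.inRange(h,(7,200,65),(14,255,255))
    R=np.zeros_like(m);x0,y0=np.minimum(a,b).astype(int)-[28,22];x1,y1=np.maximum(a,b).astype(int)+[28,22];R[max(y0,0):y1,max(x0,0):x1]=1
    cnt,lab,st,ce=cv2.connectedComponentsWithStats(m*R)
    if cnt<2:print("no orange");return None
    i=1+np.argmax(st[1:,4]);v,u=np.where(lab==i);vm=v.max();k=(v>=vm-8)&(v<=vm-2)
    # ray of lower-bar centre to bar plane cubby x=-.153
    c=r.get_calibration("scene");K,E=c["mtx"],c["extrinsics"]
    w=E[:3,:3]@np.array([(u[k].mean()-K[0,2])/K[0,0],-(v[k].mean()-K[1,2])/K[1,1],-1]);o=E[:3,3]
    t=(-.153-(o[:2]-O)@ex)/(w[:2]@ex);X=o+w*t
    tt=(X[:2]-O)@ey+.385
    print("t%.2f"%s["time_s"],"px",st[i].tolist(),"track travel %.4f z %.3f"%(tt,X[2]),"tool %.4f"%((s["tcp_pos"][:2]-O)@ey+.385));return tt
E
python3 -c "
from h import *
state();track(.075)"
```

```text
t5.25 tcp [ 0.5722 -0.1542  0.2112] cubby x,y -0.1518 -0.3071  travel-of-tool 0.0779 yaw err deg 0.13 z [ 0.  0. -1.] F [-0.  -0.6  0.1] g 0.173 29.998562880791724
t5.25 px [360, 176, 7, 19, 68] track travel 0.0783 z 0.158 tool 0.0779
```

Request:
jog_arm(plan="0 0.5 -0.01 0 0 0 1;0 0.7 -0.01 0 0 0 1;0 0.7 -0.01 0 0 0 1;0 0.7 -0.01 0 0 0 1;0 0.7 -0.01 0 0 0 1;0 0.7 -0.01 0 0 0 1;0 0.7 -0.01 0 0 0 1;0 0.7 -0.01 0 0 0 1;0 0.7 -0.01 0 0 0 1;0 0.5 -0.01 0 0 0 1")

```text
time_s: 6.3
tcp_pos: [0.5599, 0.0093, 0.2138]
ee_rot: [[-0.997, -0.075, 0.0], [-0.075, 0.997, -0.0], [-0.0, -0.0, -1.0]]
wrist_force: [0.0, -0.9, 0.8]
gripper_width: 0.175
gripper_force: 30.0
```

```bash
python3 -c "
from h import *
state();track(.24)"
```

```text
t6.30 tcp [0.5599 0.0093 0.2138] cubby x,y -0.1519 -0.1431  travel-of-tool 0.2419 yaw err deg 0.05 z [ 0. -0. -1.] F [ 0.  -0.9  0.8] g 0.175 29.99959639739245
t6.30 px [311, 216, 5, 21, 64] track travel 0.2419 z 0.160 tool 0.2419
```

Request:
jog_arm(plan="0 0.6 -0.01 0 0 0 1;0 0.6 -0.01 0 0 0 1;0 0.6 -0.01 0 0 0 1;0 0.6 -0.01 0 0 0 1;0 0.6 -0.01 0 0 0 1;0 0.6 -0.01 0 0 0 1;0 0.6 -0.01 0 0 0 1;0 0.6 -0.01 0 0 0 1;0 0.6 -0.01 0 0 0 1;0 0.3 0 0 0 0 1")

```text
time_s: 7.35
tcp_pos: [0.5493, 0.1521, 0.2161]
ee_rot: [[-0.997, -0.076, 0.0], [-0.076, 0.997, 0.0], [-0.0, 0.0, -1.0]]
wrist_force: [-1.8, -0.7, 5.1]
gripper_width: 0.178
gripper_force: 30.0
```

```bash
python3 -c "
from h import *
state();track(.39)"
```

```text
t7.35 tcp [0.5493 0.1521 0.2161] cubby x,y -0.1519 0.0000  travel-of-tool 0.3850 yaw err deg 0.09 z [ 0.  0. -1.] F [-1.8 -0.7  5.1] g 0.178 29.999277088791132
no orange
```

Request:
jog_arm(plan="0 0.2 0 0 0 0 1;0 0.2 -0.01 0 0 0 1;0 0.2 0 0 0 0 1;0 0.15 -0.01 0 0 0 1;0 0.15 0 0 0 0 1;0 0.15 0 0 0 0 1;0 0.12 0 0 0 0 1;0 0.11 0 0 0 0 1;0 0 0 0 0 0 1;0 0 0 0 0 0 1")

```text
time_s: 8.4
tcp_pos: [0.547, 0.1824, 0.2165]
ee_rot: [[-0.997, -0.075, 0.0], [-0.075, 0.997, 0.0], [-0.0, 0.0, -1.0]]
wrist_force: [-2.8, 0.1, 5.3]
gripper_width: 0.179
gripper_force: 30.0
```

```bash
python3 -c "
from h import *
state();track(.415,'pics/s3.png')"; python3 -c "
import cv2;p=cv2.imread('pics/s3.png');cv2.imwrite('pics/c3.png',cv2.resize(p[150:350,170:430],(780,600)))"
```

```text
t8.40 tcp [0.547  0.1824 0.2165] cubby x,y -0.1520 0.0305  travel-of-tool 0.4155 yaw err deg 0.03 z [ 0.  0. -1.] F [-2.8  0.1  5.3] g 0.179 30.00006808899343
no orange
```

View pics/c3.png

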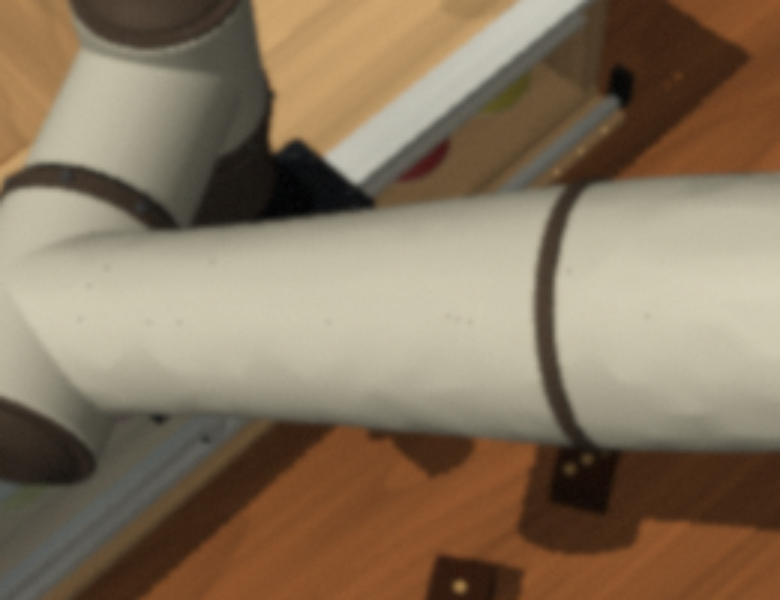

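The forearm hides the pull from the scene camera at this end. The blocks are untouched. I'll check whether the door's left edge can be seen at full travel, for tracking it there.

Run:
```python
from h import *
for n in("scene","top"):
    p,d=r.capture(n);cv2.imwrite(f"pics/{n}4.png",p[...,::-1])
    e=pull3(.4155,.1);e[:2]+=.05*ex
    for k in(-.045,.385,.4):
        for z in(.06,.2): print(n,k,z,project(n,np.r_[e[:2]+k*ey,z]).round(0))
a=cv2.imread("pics/scene4.png")[330:450,40:200];b=cv2.imread("pics/top4.png")[190:280,30:190]
cv2.imwrite("pics/c4.png",cv2.vconcat([cv2.resize(a,(480,360)),cv2.resize(b,(480,240))]))
```

```text
scene -0.045 0.06 [258. 276.]
scene -0.045 0.2 [251. 244.]
scene 0.385 0.06 [ 97. 412.]
scene 0.385 0.2 [ 69. 392.]
scene 0.4 0.06 [ 91. 418.]
scene 0.4 0.2 [ 61. 399.]
top -0.045 0.06 [273. 231.]
top -0.045 0.2 [268. 219.]
top 0.385 0.06 [ 84. 247.]
top 0.385 0.2 [ 57. 237.]
top 0.4 0.06 [ 77. 248.]
top 0.4 0.2 [ 49. 238.]
```

View pics/c4.png

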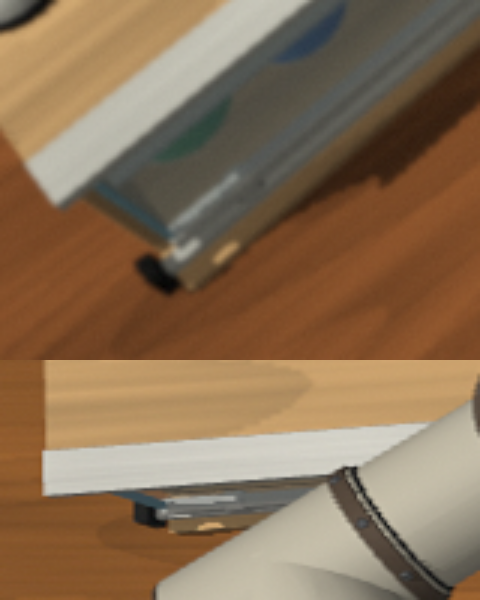

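The door's bluish left edge shows at scene pixels (72,392) to (97,410), so it is trackable by colour.

```bash
cat >> h.py <<'E'
def edge(p,tr):
    "door's bluish left edge in scene view -> travel (uncorrected)"
    B=p.astype(int);m=((B[...,2]-B[...,0])>12).astype(np.uint8)
    c=r.get_calibration("scene");K,E=c["mtx"],c["extrinsics"];v,u=np.where(m)
    w=np.stack([(u-K[0,2])/K[0,0],-(v-K[1,2])/K[1,1],-np.ones(len(u))],-1)@E[:3,:3].T;o=E[:3,3]
    X=o+w*((-.103-(o[:2]-O)@ex)/(w[:,:2]@ex))[:,None]
    y=(X[:,:2]-O)@ey;k=(X[:,2]>.05)&(X[:,2]<.2)&(abs(y-.03-tr+.028)<.045)
    return y[k],X[k,2],u[k],v[k]
E
python3 - <<'E'
from h import *
p=cv2.imread("pics/scene4.png")[...,::-1]
y,z,u,v=edge(p,.4155);print(len(y),np.median(y),y.std());i=np.argsort(z)
for j in i[::max(1,len(i)//20)]:print(u[j],v[j],y[j].round(4),z[j].round(3),p[v[j],u[j]])
p=np.load("pics/scene1.npz")["p"];y,z,u,v=edge(p,0);print(len(y),np.median(y)if len(y) else 0,y.std())
E
```

```text
64 0.4102305042585999 0.0010921775156026523
96 408 0.4107 0.078 [68 82 83]
95 407 0.4102 0.085 [61 76 80]
94 406 0.4098 0.091 [55 71 73]
93 405 0.4093 0.097 [55 69 71]
92 404 0.4089 0.103 [54 67 69]
91 403 0.4085 0.11 [53 66 66]
89 403 0.4105 0.115 [55 71 75]
88 402 0.4101 0.121 [53 70 73]
87 401 0.4097 0.127 [52 67 71]
85 401 0.4117 0.133 [55 68 70]
84 400 0.4112 0.138 [53 69 72]
83 399 0.4108 0.144 [53 70 73]
83 398 0.4094 0.147 [50 66 69]
82 397 0.409 0.153 [54 68 70]
81 396 0.4086 0.159 [56 67 69]
79 396 0.4105 0.164 [54 70 74]
78 395 0.4101 0.169 [51 67 71]
76 395 0.412 0.174 [54 68 69]
77 393 0.4084 0.178 [54 66 67]
75 393 0.4103 0.183 [52 71 72]
73 393 0.4122 0.188 [58 71 72]
73 391 0.4095 0.193 [59 71 72]
78 0.0005859813858038918 0.001905582403107027
```

Request:
jog_arm(plan="0 0 0 0 0 0 -1;0 -0.02 0 0 0 0 -1;0 -0.06 0 0 0 0 -1;0 -0.1 0 0 0 0 -1;0 -0.13 0 0 0 0 -1;0 -0.15 0 0 0 0 -1;0 -0.16 0 0 0 0 -1;0 -0.18 0 0 0 0 -1;0 -0.19 0 0 0 0 -1;0 -0.2 0.01 0 0 0 -1")

```text
time_s: 9.55
tcp_pos: [0.5493, 0.1522, 0.2161]
ee_rot: [[-0.997, -0.075, 0.0], [-0.075, 0.997, 0.0], [-0.0, 0.0, -1.0]]
wrist_force: [-1.0, 0.5, 0.3]
gripper_width: 0.963
gripper_force: 0.0
```

```bash
cat >> h.py <<'E'
def both(tr):
    state();t=r.sense()["time_s"];p,d=r.capture("scene");cv2.imwrite("pics/b%.2f.png"%t,p[...,::-1])
    y,z,u,v=edge(p,tr)
    if len(y):print("t%.2f edge n%d travel %.4f std %.4f"%(t,len(y),(np.median(y)-.0006)*1.0144,y.std()))
E
python3 -c "
from h import *
both(.385);both(.385)"
```

```text
t9.55 tcp [0.5493 0.1522 0.2161] cubby x,y -0.1519 0.0001  travel-of-tool 0.3851 yaw err deg 0.03 z [ 0.  0. -1.] F [-1.   0.5  0.3] g 0.963 0.0
t9.55 edge n62 travel 0.3772 std 0.0065
t9.60 tcp [0.5492 0.1516 0.2161] cubby x,y -0.1521 -0.0004  travel-of-tool 0.3846 yaw err deg -0.01 z [-0. -0. -1.] F [ 0.3 -1.  -0.9] g 0.979 0.0
t9.60 edge n62 travel 0.3739 std 0.0056
```

Request:
jog_arm(plan="0 -0.5 0 0 0 0 -1;0 -0.5 0.01 0 0 0 -1;0 -0.42 0 0 0 0 -1;0 -0.29 0.01 0 0 0 -1;0 -0.3 0 0 0 0 -1;0 -0.3 0.01 0 0 0 -1;0 -0.31 0 0 0 0 -1;0 -0.31 0.01 0 0 0 -1;0 -0.32 0 0 0 0 -1;0 -0.32 0.01 0 0 0 -1")

```text
time_s: 10.65
tcp_pos: [0.556, 0.063, 0.2148]
ee_rot: [[-0.997, -0.075, 0.0], [-0.075, 0.997, 0.0], [-0.0, 0.0, -1.0]]
wrist_force: [0.4, -0.3, 0.2]
gripper_width: 1.001
gripper_force: 0.0
```

```bash
python3 -c "
from h import *
both(.295);track(.29)"
```

```text
t10.65 tcp [0.556  0.063  0.2148] cubby x,y -0.1519 -0.0893  travel-of-tool 0.2957 yaw err deg 0.03 z [ 0.  0. -1.] F [ 0.4 -0.3  0.2] g 1.001 0.0
t10.65 edge n140 travel 0.2748 std 0.0119
t10.70 px [294, 236, 5, 14, 59] track travel 0.2911 z 0.164 tool 0.2949
```

Request:
jog_arm(plan="0 -0.45 0 0 0 0 -1;0 -0.45 0.01 0 0 0 -1;0 -0.33 0 0 0 0 -1;0 -0.33 0.01 0 0 0 -1;0 -0.33 0 0 0 0 -1;0 -0.33 0.01 0 0 0 -1;0 -0.33 0 0 0 0 -1;0 -0.33 0.01 0 0 0 -1;0 -0.33 0 0 0 0 -1;0 -0.33 0.01 0 0 0 -1")

```text
time_s: 11.75
tcp_pos: [0.5626, -0.0253, 0.2136]
ee_rot: [[-0.997, -0.075, 0.0], [-0.075, 0.997, 0.0], [-0.0, 0.0, -1.0]]
wrist_force: [0.4, 0.2, -0.5]
gripper_width: 1.003
gripper_force: 0.0
```

```bash
python3 -c "
from h import *
state();track(.205)"
```

```text
t11.75 tcp [ 0.5626 -0.0253  0.2136] cubby x,y -0.1518 -0.1778  travel-of-tool 0.2072 yaw err deg 0.03 z [ 0.  0. -1.] F [ 0.4  0.2 -0.5] g 1.003 0.0
t11.75 px [322, 201, 6, 26, 103] track travel 0.2042 z 0.159 tool 0.2072
```

Request:
jog_arm(plan="0 -0.42 0 0 0 0 -1;0 -0.42 0.01 0 0 0 -1;0 -0.34 0 0 0 0 -1;0 -0.34 0.01 0 0 0 -1;0 -0.34 0 0 0 0 -0.1;0 -0.34 0.01 0 0 0 -0.1;0 -0.34 0 0 0 0 -0.1;0 -0.34 0.01 0 0 0 -0.1;0 -0.34 0 0 0 0 -0.1;0 -0.34 0.01 0 0 0 -0.1")

```text
time_s: 12.8
tcp_pos: [0.5692, -0.1141, 0.2123]
ee_rot: [[-0.997, -0.075, 0.0], [-0.075, 0.997, -0.0], [-0.0, -0.0, -1.0]]
wrist_force: [-0.4, -0.4, -0.6]
gripper_width: 0.58
gripper_force: 0.0
```

```bash
python3 -c "
from h import *
state();track(.12)"
```

```text
t12.80 tcp [ 0.5692 -0.1141  0.2123] cubby x,y -0.1518 -0.2669  travel-of-tool 0.1181 yaw err deg 0.03 z [ 0. -0. -1.] F [-0.4 -0.4 -0.6] g 0.58 0.0
t12.80 px [348, 183, 7, 22, 97] track travel 0.1184 z 0.158 tool 0.1181
```

Request:
jog_arm(plan="0 -0.37 0 0 0 0 1;0 -0.36 0.01 0 0 0 1;0 -0.35 0 0 0 0 1;0 -0.34 0.01 0 0 0 1;0 -0.34 0 0 0 0 1;0 -0.28 0.01 0 0 0 1;0 -0.22 0 0 0 0 1;0 -0.16 0.01 0 0 0 1;0 -0.1 0 0 0 0 1;0 -0.05 0 0 0 0 1")

```text
time_s: 13.85
tcp_pos: [0.5739, -0.1777, 0.2114]
ee_rot: [[-0.997, -0.075, 0.0], [-0.075, 0.997, -0.0], [-0.0, -0.0, -1.0]]
wrist_force: [-0.4, 0.4, 1.6]
gripper_width: 0.175
gripper_force: 30.0
```

```bash
python3 -c "
from h import *
state();track(.053)"
```

```text
t13.85 tcp [ 0.5739 -0.1777  0.2114] cubby x,y -0.1518 -0.3306  travel-of-tool 0.0544 yaw err deg 0.02 z [ 0. -0. -1.] F [-0.4  0.4  1.6] g 0.175 29.999966276809573
t13.85 px [367, 167, 9, 22, 83] track travel 0.0548 z 0.158 tool 0.0544
```

Request:
jog_arm(plan="0 -0.1 0 0 0 0 1;0 -0.18 0.01 0 0 0 1;0 -0.18 0 0 0 0 1;0 -0.18 0.01 0 0 0 1;0 -0.18 0 0 0 0 1;0 -0.18 0.01 0 0 0 1;0 -0.18 0 0 0 0 1;0 -0.18 0 0 0 0 1;0 -0.14 0 0 0 0 1;0 -0.1 0 0 0 0 1")

```text
time_s: 14.9
tcp_pos: [0.577, -0.2178, 0.2108]
ee_rot: [[-0.997, -0.074, 0.0], [-0.074, 0.997, -0.0], [-0.0, -0.0, -1.0]]
wrist_force: [-2.9, -0.5, 4.8]
gripper_width: 0.173
gripper_force: 30.0
```

Request:
jog_arm(plan="0 -0.07 0 0 0 0 1;0 -0.07 0 0 0 0 1;0 -0.07 0 0 0 0 1;0 -0.07 0 0 0 0 1;0 -0.07 0 0 0 0 1;0 -0.07 0 0 0 0 1;0 -0.06 0 0 0 0 1;0 -0.05 0 0 0 0 1;0 0 0 0 0 0 1;0 0 0 0 0 0 1")

```text
time_s: 15.9
tcp_pos: [0.5779, -0.2305, 0.2105]
ee_rot: [[-0.997, -0.075, -0.0], [-0.075, 0.997, 0.0], [0.0, 0.0, -1.0]]
wrist_force: [-1.6, -0.6, 4.7]
gripper_width: 0.174
gripper_force: 30.0
```

```bash
python3 -c "
from h import *
state();track(.0)"
```

```text
t15.90 tcp [ 0.5779 -0.2305  0.2105] cubby x,y -0.1517 -0.3836  travel-of-tool 0.0014 yaw err deg 0.03 z [-0.  0. -1.] F [-1.6 -0.6  4.7] g 0.174 29.999899473041296
t15.90 px [380, 153, 11, 25, 115] track travel -0.0004 z 0.149 tool 0.0014
```

Request:
jog_arm(plan="0 -0.02 0 0 0 0 1;0 -0.02 0 0 0 0 1;0 -0.02 0 0 0 0 1;0 -0.02 0 0 0 0 1;0 0 0 0 0 0 1;0 0 0 0 0 0 1;0 0 0 0 0 0 -1;0 0 0 0 0 0 -1;0 0 0 0 0 0 -1;0 0 0 0 0 0 -1")

```text
time_s: 16.95
tcp_pos: [0.578, -0.2326, 0.2098]
ee_rot: [[-0.997, -0.074, -0.001], [-0.074, 0.997, 0.0], [0.001, 0.0, -1.0]]
wrist_force: [-0.4, 0.2, -0.5]
gripper_width: 0.454
gripper_force: 0.0
```

Request:
jog_arm(plan="0 0 0 0 0 0 -1;0 0 0 0 0 0 -1;0 0 0 0 0 0 -1;0 0 0 0 0 0 -1;0 0 0 0 0 0 -1;0 0 0 0 0 0 -1;0 0 -0.3 0 0 0 -1;0 0 -0.5 0 0 0 -1;0 0 -0.7 0 0 0 -1;0 0 -0.7 0 0 0 -1")

```text
time_s: 17.95
tcp_pos: [0.5783, -0.2327, 0.2674]
ee_rot: [[-0.997, -0.075, 0.001], [-0.075, 0.997, -0.001], [-0.001, -0.001, -1.0]]
wrist_force: [0.8, -0.1, 0.3]
gripper_width: 0.999
gripper_force: 0.0
```

Request:
jog_arm(plan="0 0 -0.8 0 0 0 -1;0 0 -0.8 0 0 0 -1;0 0 -0.8 0 0 0 -1;0.3 0 0 0 0 0 -1;0.5 0 0 0 0 0 -1;0.7 0 0 0 0 0 -1;0.7 0 0 0 0 0 -1;0.5 0 0 0 0 0 -1;0 0 0 0 0 0 -1;0 0 0 0 0 0 -1")

```text
time_s: 18.95
tcp_pos: [0.5105, -0.2376, 0.3255]
ee_rot: [[-0.997, -0.074, 0.0], [-0.074, 0.997, 0.0], [-0.0, -0.0, -1.0]]
wrist_force: [0.8, 0.3, -0.4]
gripper_width: 1.002
gripper_force: 0.0
```

Run:
```python
from h import *
state();track(.0,"pics/s9.png")
p,d=r.capture("top");a=cv2.imread("pics/top0.png")
cv2.imwrite("pics/c9.png",cv2.vconcat([cv2.imread("pics/s9.png")[100:440,:],p[120:370,:,::-1]]))
def ob(q,lo,hi):
    h=cv2.cvtColor(q,cv2.COLOR_BGR2HSV);m=cv2.inRange(h,lo,hi);n,l,s,c=cv2.connectedComponentsWithStats(m);i=1+np.argmax(s[1:,4]);return c[i].round(1),s[i,4]
for q in("pics/scene0.png","pics/s9.png"):
    q=cv2.imread(q);print(ob(q,(30,150,80),(50,255,255)),ob(q,(160,90,120),(179,255,255)))
```

```text
t18.95 tcp [ 0.5105 -0.2376  0.3255] cubby x,y -0.2195 -0.3857  travel-of-tool -0.0007 yaw err deg 0.02 z [ 0.  0. -1.] F [ 0.8  0.3 -0.4] g 1.002 0.0
t18.95 px [380, 141, 13, 37, 238] track travel -0.0004 z 0.150 tool -0.0007
(array([250.4, 393.6]), np.int32(2508)) (array([416.8, 274.1]), np.int32(530))
(array([250.3, 393.7]), np.int32(2529)) (array([416.9, 274.1]), np.int32(532))
```

View pics/c9.png

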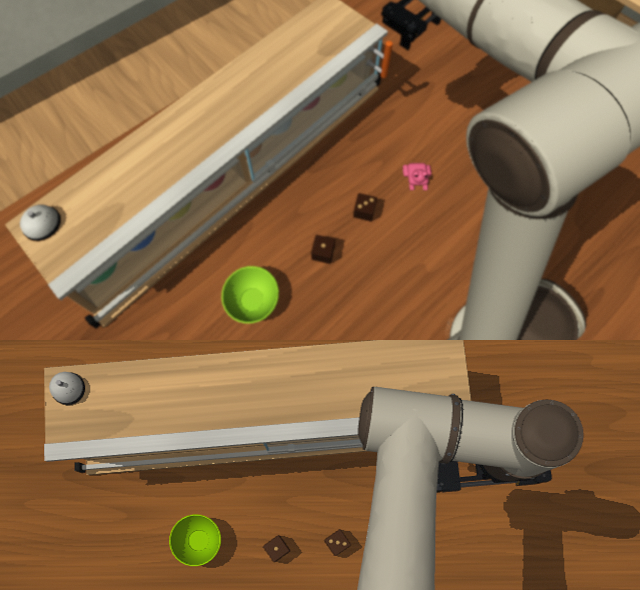

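The picture shows the door shut with the pull at its starting place, the gripper clear of it, and the frog, blocks and bowl unmoved.

```bash
python3 -c "
from station import r
print(r.finish_job())"
```

```text
the job is handed in; nothing more can be done
None
```

The job is handed in, with no verdict returned: I slid the door to about 0.416 m, let it roll with the open fingers alongside for over 3 s (centred to about 1.5 cm at worst, early on), caught it at about 0.06 m and eased it fully shut with no bang I could detect, then moved clear with the frog, blocks and bowl unmoved.

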